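# Set the chess clock and start White's time

## Robot

A 6-joint arm with a two-finger parallel gripper is mounted at the origin on the work surface; the furniture and walls round the work are solid. World frame = base frame: x ahead of the robot, y to its left, z up, the work surface at z = 0. Lengths are in m, angles in degrees, forces in N, time in s.
With the tool pointing down it reaches from about 0.325 to 0.775 m from the base axis. Payload 9.3 kg.
Tool frame: the origin (TCP) lies at the very end of the fingers, on their centre line; the grasp point (between the pads) lies 19 mm behind it; z points along the fingers, y is the direction in which the jaws open and shut (so a half turn about z gives the same grasp; the last joint's range is limited). The gripper opens to 85 mm and grips with 20 to 120 N. Pads are 22 mm wide; open, the fingers measure 114 mm over their backs; the gripper's body (76 mm by 85 mm) begins 54 mm behind the grasp point. The pads swing forward as they close: fully open they stand 13 mm farther back than shut.
Start: joints at [-77.899, 14.817, 1.232, 76.415, 0, 81.257], TCP at [0.196, -0.514, 0.231] pointing down, gripper open.
Joint ranges: [-174.27, 174.27], [-52.1, 104.24], [-59.71, 78.15], [-110.17, 111.67], [-87.03, 83.33], [-180, 180]. Speed limits (degrees/s): [127.2, 127.2, 159.86, 180, 180, 180].

## Interface

Orientations are given as a 3x3 rotation matrix whose columns are the frame's x, y, z axes.
In Python, from cell import arm gives the robot as it stands.
- The arm moves only by the shell command python3 -m inch 'ROWS' [FORCE]. ROWS is JSON, a list of rows, each a list of 7 numbers: the closure, from -1 (fully open) to 1 (shut), so that 0 is half open, then the shift along the tool's x, y, z in m, then the turn, a rotation vector about the tool's x, y, z in rad. A call has 1 to 10 rows; each row shifts and turns the commanded pose from where the row before left it, along the tool's axes as they then stand; what a row does not reach is not made up. A row lasts 1/12 s, in which the tool goes at most 41.7 mm and 7.16 degrees, less where a joint would pass 70% of its speed; a pose out of reach is approached as far as the arm can. A call is refused whole if a number of a shift passes 0.0417 or a number of a turn 0.125, either way. A call with a gripper value outside its range is refused whole. The fingers move at their own pace and stop on an object; FORCE is the grip in N (left out, the last holds). Time passes only in rows, so rows that do not move let the fingers close. It gives the time, the measured TCP pose, the force and the opening at its end, in the units of the state.
- arm.state(): the state, without advancing time (a new reading comes with each control period).
- arm.snapshot(name): name is "side" or "top" or "wrist"; returns (picture, depth): 400x640x3 uint8, blue, green, red; 400x640 float32, m along the optical axis (not along the pixel's ray), 0 where there is no reading.
- arm.calibration(name): a dict with "fov_y" (degrees; the focal length in pixels is half the picture's height over the tangent of half this angle, whatever the lens; pixels are square), "cx", "cy" (the principal point, pixels), "R" (3x3) and "t" (3): a world point X has camera coordinates R X + t. Camera axes: x right, y down, z forward; pixel columns grow to the right and rows downward; lengths in m; the calibration is good to about 2 mm. A picture is of the moment at which its call begins: read the wrist's pose just before it. calibration takes no time and is no camera call; for the wrist camera it gives the pose at the moment of the call.
- arm.hand_in(): hands the job in, once; it reports no verdict.
The state is a dict: "clock": time; "joint_positions": joint angles; "qd": joint speeds; "effort": joint torques, N m; "tcp_pos": TCP position; "orientation": TCP orientation; "ft_force": force on the tool from outside, world axes, zero at the start; "wrist_torque": the same for the moment, N m; "finger_gap": opening from 0.0 (shut) to 1.0 (fully open).
Only numpy, scipy, OpenCV 4.12 (cv2) and the standard library are available. Lean on these libraries where they do the work, as an engineer would, in place of code of your own. Each camera call takes 0.05 s, during which the arm holds its last target.

## Task

The players are ready to begin, so set the chess clock with light fingertip touches: press the red reset button right down to clear the last game and let it come up again, then tap the lever fully down at Black's end (the end nearer the robot, where the dark pieces are) so that it is White's time that will run, and then press the green start button right down and let it come up. Keep to that order, leave the grey settings button between them alone, do not press hard, and do not lift the clock or shove it along the desk. Do not touch the chessboard with its pieces, the two spare queens or the whisky glass.

Things in the scene. Friction and masses are not known exactly. Their poses are not given: they have to be found in the camera images.
- chess_clock: Loose dark grey chess clock on rubber feet, 0.5 to 0.75 kg, 110 mm deep, 200 long, 90 high with the lever. Origin: centre of its underside; x from front (buttons, displays) to back (lever), y along it to Black's end (nearer the robot), z up. Buttons on a front deck 28 mm high at x = -35 mm: red reset y = +62, grey y = 0, green start y = -62. Behind x = -15 mm a sloping panel rises to a 57 mm high housing.
- reset_top (a point): Centre of the top of the red reset button, which moves with it; a round button 20 mm across, standing 8 mm above the deck; pressed straight down it goes 4 mm against a spring (1.6 N to start, 3.2 N at the bottom) and comes back up when let go.
- start_top (a point): Centre of the top of the green start button, which moves with it; same size, travel and spring as the red one.
- lever_near_end (a point): Centre of the top face of the lever's pad at Black's end (the end nearer the robot); the pad is 28 x 36 mm (36 mm along the lever), top about 80 mm above the desk when the lever is level, and moves about 9 mm up or down from there. It begins in the raised position.
- lever (a joint): Lever angle, rad: a rocker along the top of the clock, pivoted at its middle 75 mm from each end pad. +0.12 = Black's end (near the robot) fully down on its stop, 0 = level, -0.12 = White's end (far) fully down; starts between -0.12 and -0.10. About 1 N at a pad moves it; it stays where it is left.
- reset_button (a joint): Travel of the red reset button, m: 0 up, 0.004 fully down.
- start_button (a joint): Travel of the green start button, m: 0 up, 0.004 fully down.
- menu_button (a joint): Travel of the grey settings button, m: 0 up, 0.004 fully down; not to be pressed. 16 mm across, otherwise like the others.
- chess_board: Wooden chessboard, 326 x 326 x 14 mm, with all 32 pieces set up on it (tallest 94 mm above the desk), dark pieces on the robot's side, light ones on the armchair's side; it stands to the left of the clock. Origin: centre of its underside.
- spare_queen_white: Loose spare light queen, 28 mm across, 69 mm high, standing on the desk near the far end of the clock. Origin: centre of its foot.
- spare_queen_black: Loose spare dark queen, same size, also beyond the far end of the clock. Origin: centre of its foot.
- whisky_glass: Loose clear tumbler on a coaster to the right of the clock, 82 mm across, 94 mm high. Origin: centre of its foot.

How it is judged:
By the outcome, as a careful person would: the job done as asked, in the order asked, and still so for the second after the job is handed in, with the robot touching nothing.
It also fails if it takes over 48 s, if anything falls off the work surface, if the arm or the gripper's body presses on something with over 40 N, if the wrist force passes 120 N, or if a joint passes its speed limit or range.

## Working session

There is one attempt and no reset: what is moved stays moved. The work goes in short steps, Python scripts to look and compute and a shell command to move; the robot and the scene stay as the last step left them, time stands still between calls to the robot, and variables do not carry over. Pictures are saved under pics/ and viewed, and the job is handed in when it is done.

```bash
mkdir -p pics; ls; python3 - <<'E'
from cell import arm
import cv2,numpy as np
s=arm.state();print({k:np.round(v,3).tolist() for k,v in s.items()})
for n in("top","side","wrist"):
    c=arm.calibration(n)
    p,d=arm.snapshot(n);cv2.imwrite(f"pics/{n}0.png",p);np.save(f"pics/{n}0.npy",d)
    print(n,c)
E
```

```text
pics
{'clock': 0.0, 'joint_positions': [-77.9, 14.85, 1.19, 76.416, -0.002, 81.255], 'qd': [-0.025, -0.036, 0.07, -0.01, -0.051, -0.041], 'effort': [-0.004, -55.564, 34.453, 0.013, -0.0, -0.0], 'tcp_pos': [0.196, -0.514, 0.231], 'orientation': [[0.935, 0.356, -0.0], [0.356, -0.935, 0.001], [0.0, -0.001, -1.0]], 'ft_force': [0.662, 0.571, -0.762], 'wrist_torque': [0.051, 0.013, -0.029], 'finger_gap': 0.998}
top {'fov_y': 45.29551019387735, 'cx': 315.10912986076147, 'cy': 200.48498387565144, 'R': array([[-0.0064665 , -0.99985479,  0.01576676],
       [-0.99543599,  0.00493507, -0.0953039 ],
       [ 0.09521225, -0.01631108, -0.99532335]]), 't': array([-0.10862224,  0.58978776,  1.28564812])}
side {'fov_y': 44.61519227530761, 'cx': 321.7363997882753, 'cy': 203.67855435947072, 'R': array([[ 0.99655635,  0.08210818,  0.0115624 ],
       [ 0.06390338, -0.67166492, -0.73809389],
       [-0.05283749,  0.73629103, -0.67459893]]), 't': array([-0.55624232, -0.03822692,  1.48474846])}
wrist {'fov_y': 69.75177139950956, 'cx': 318.7975465890746, 'cy': 201.16360242941283, 'R': array([[ 0.3556805 , -0.93460598, -0.00174693],
       [-0.90089208, -0.34334641,  0.26553097],
       [-0.24876664, -0.09287039, -0.96410075]]), 't': array([-0.54932758, -0.03390726,  0.37847686])}
```

View pics/top0.png

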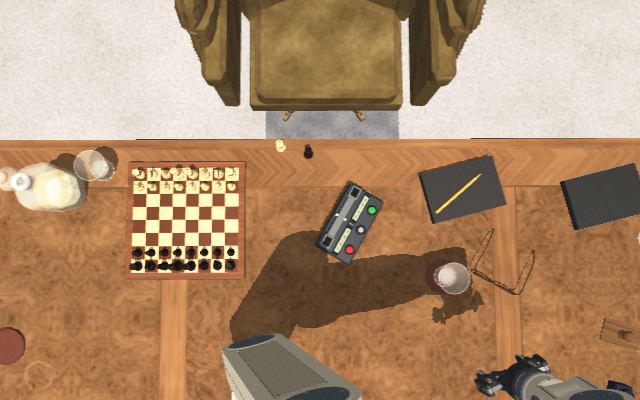

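View pics/side0.png

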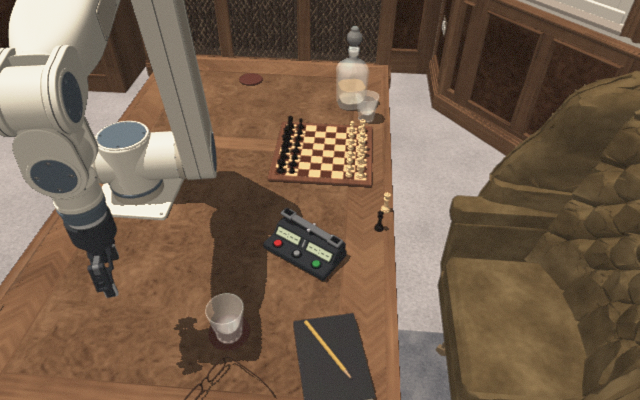

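View pics/wrist0.png

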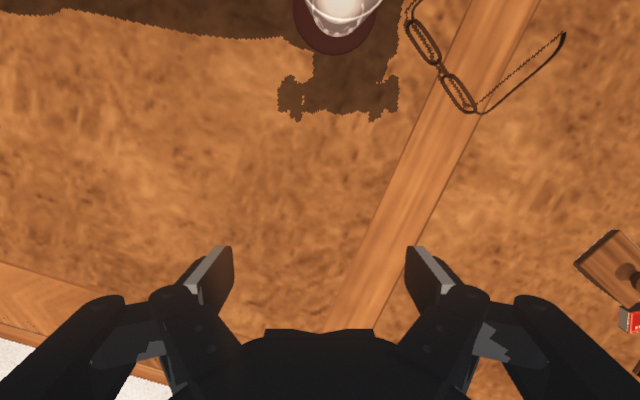

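The top view shows the clock at about (350,222), with red at (349,250), grey at (361,230) and green at (372,210). In the side view red is at (278,243) and green at (316,264). The glass is at (452,278) in the top view and the queens are at (280,146) and (308,152).

```bash
cat > h.py <<'E'
import numpy as np,cv2
def K(c): 
    return 200/np.tan(np.radians(c["fov_y"]/2))
def ray(c,u,v):
    f=K(c);d=np.array([(u-c["cx"])/f,(v-c["cy"])/f,1.])
    R=np.array(c["R"]);return -R.T@np.array(c["t"]),R.T@d
def onz(c,u,v,z):
    o,d=ray(c,u,v);return o+d*(z-o[2])/d[2]
def tri(rs):
    A=0;b=0
    for o,d in rs:
        d=d/np.linalg.norm(d);P=np.eye(3)-np.outer(d,d);A=A+P;b=b+P@o
    return np.linalg.solve(A,b)
def proj(c,X):
    x=np.array(c["R"])@X+c["t"];f=K(c);return f*x[0]/x[2]+c["cx"],f*x[1]/x[2]+c["cy"]
def blobs(p,col,roi):
    h=cv2.cvtColor(p,cv2.COLOR_BGR2HSV);H,S,V=cv2.split(h)
    m=((S>140)&(V>80)&(((H<6)|(H>174)) if col=='r' else ((H>45)&(H<80)))).astype(np.uint8)
    M=np.zeros_like(m);x0,y0,x1,y1=roi;M[y0:y1,x0:x1]=m[y0:y1,x0:x1]
    n,l,s,c=cv2.connectedComponentsWithStats(M)
    if n<2:return None
    i=1+np.argmax(s[1:,4]);return c[i],s[i]
E
python3 - <<'E'
from cell import arm
from h import *
rs={}
for n,roi in(("top",(310,175,390,270)),("side",(255,200,350,285))):
    c=arm.calibration(n);p=cv2.imread(f"pics/{n}0.png")
    for col in "rg":
        b=blobs(p,col,roi);print(n,col,b)
        if b: print(onz(c,*b[0],.036));rs.setdefault(col,[]).append(ray(c,*b[0]))
    x0,y0,x1,y1=roi
    cv2.imwrite(f"pics/{n}0z.png",cv2.resize(p[y0:y1,x0:x1],None,fx=6,fy=6,interpolation=cv2.INTER_CUBIC))
T={k:tri(v) for k,v in rs.items()};print(T,np.linalg.norm(T['r']-T['g']))
c=arm.calibration("top")
for u,v,z in((350,222,.03),(452,278,.05),(308,152,.03),(280,146,.03)):print(onz(c,u,v,z))
E
```

```text
top r (array([349.31914894, 249.42553191]), array([346, 246,   8,   8,  47], dtype=int32))
[ 0.4550611  -0.20355368  0.036     ]
top g (array([371.52380952, 209.76190476]), array([368, 207,   8,   7,  42], dtype=int32))
[ 0.56230403 -0.26563339  0.036     ]
side r (array([277.41860465, 242.46511628]), array([274, 240,   8,   6,  43], dtype=int32))
[ 0.45740647 -0.20520526  0.036     ]
side g (array([317.42857143, 262.        ]), array([316, 261,   4,   3,   7], dtype=int32))
[ 0.56842467 -0.26273349  0.036     ]
{'r': array([ 0.45603869, -0.20354471,  0.03402235]), 'g': array([ 0.56537298, -0.26493892,  0.03784224])} 0.12545049879957515
[ 0.52954443 -0.20692679  0.03      ]
[ 0.37747476 -0.47576761  0.05      ]
[ 0.72391994 -0.09317461  0.03      ]
[ 0.74102221 -0.01577741  0.03      ]
```

View pics/top0z.png

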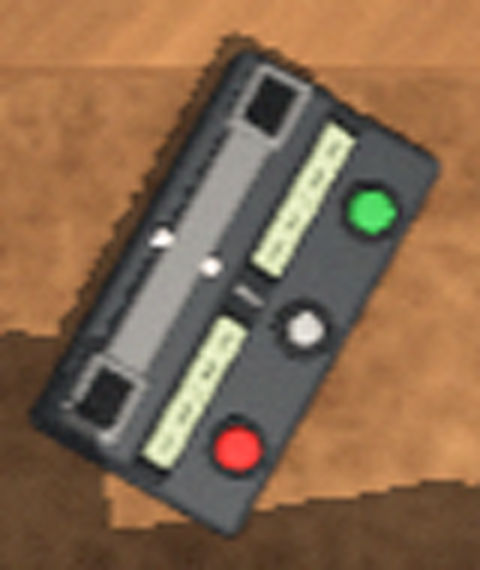

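View pics/side0z.png

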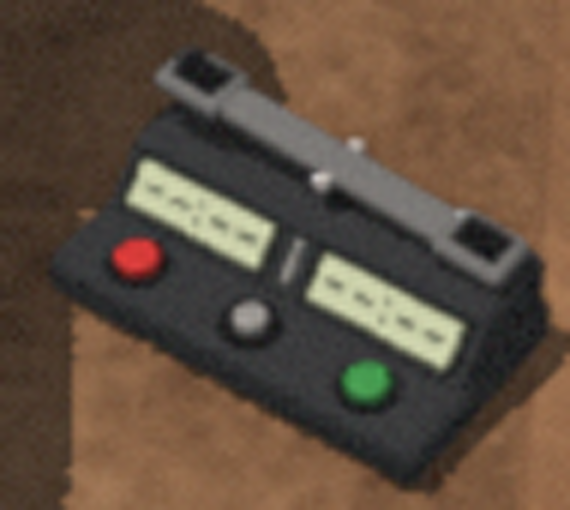

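```bash
python3 - <<'E'
from cell import arm
from h import *
ct,cs=arm.calibration("top"),arm.calibration("side")
def z(x0,y0,u,v):return (u+.5)/6+x0-.5,(v+.5)/6+y0-.5
pts={'near':((103,397),(203,70)),'far':((271,104),(484,238)),'red':((238,449),(137,257)),'green':((371,212),(367,382)),'grey':((305,327),(249,317))}
for k,(a,b) in pts.items():
    A=z(310,175,*a);B=z(255,200,*b)
    h={'near':.088,'far':.071}.get(k,.036)
    print(k,tri([ray(ct,*A),ray(cs,*B)]).round(4),onz(ct,*A,h).round(4),onz(cs,*B,h).round(4))
s=arm.state();R=s["orientation"]
print((R.T@(np.array([.4555,-.204,.15])-s["tcp_pos"])).round(4))
E
```

```text
near [ 0.479  -0.1404  0.0901] [ 0.4782 -0.1406  0.088 ] [ 0.4795 -0.138   0.088 ]
far [ 0.6084 -0.2165  0.0748] [ 0.6075 -0.217   0.071 ] [ 0.6096 -0.2125  0.071 ]
red [ 0.456  -0.2034  0.034 ] [ 0.4551 -0.2034  0.036 ] [ 0.4574 -0.205   0.036 ]
green [ 0.5632 -0.2655  0.0337] [ 0.5619 -0.2653  0.036 ] [ 0.5646 -0.2673  0.036 ]
grey [ 0.5102 -0.2345  0.0349] [ 0.5098 -0.2345  0.036 ] [ 0.5106 -0.2355  0.036 ]
[ 0.353  -0.197   0.0811]
```

Both views agree to about 2–3 mm. The button spacing comes out at 124 mm, the lever length at 150 mm, and the heights fit. I'll move above the red button next.

```bash
python3 -m inch '[[1,0.0353,-0.0197,0,0,0,0],[1,0.0353,-0.0197,0,0,0,0],[1,0.0353,-0.0197,0,0,0,0],[1,0.0353,-0.0197,0,0,0,0],[1,0.0353,-0.0197,0,0,0,0],[1,0.0353,-0.0197,0,0,0,0],[1,0.0353,-0.0197,0,0,0,0],[1,0.0353,-0.0197,0,0,0,0],[1,0.0353,-0.0197,0,0,0,0],[1,0.0353,-0.0197,0,0,0,0]]' 20
python3 -m inch '[[1,0,0,0,0,0,-0.115],[1,0,0,0,0,0,-0.115],[1,0,0,0,0,0,-0.115],[1,0,0,0,0,0,-0.115],[1,0,0,0,0,0,-0.115],[1,0,0,0,0,0,-0.11],[1,0,0,0,0,0,0],[1,0,0,0,0,0,0]]'
cat > st.py <<'E'
from cell import arm
from h import *
import sys
s=arm.state();R=np.array(s["orientation"])
print(s["clock"],np.round(s["tcp_pos"],4),"f",np.round(s["ft_force"],2),"gap",round(s["finger_gap"],3),"yaw",np.degrees(np.arctan2(R[1,0],R[0,0])).round(2),"z",R[:,2].round(4))
if len(sys.argv)>3:print("tool delta",(R.T@(np.array(list(map(float,sys.argv[1:4])))-s["tcp_pos"])).round(4))
E
python3 st.py .4555 -.204 .046
python3 - <<'E'
from cell import arm
from h import *
c=arm.calibration("wrist");p,d=arm.snapshot("wrist");cv2.imwrite("pics/w1.png",p)
for col in "rg":
    b=blobs(p,col,(0,0,640,400))
    if b:print(col,b,onz(c,*b[0],.036).round(4))
E
```

```text
clock: 0.98
tcp_pos: [0.4563, -0.2024, 0.2313]
orientation: [[0.935, 0.356, 0.0], [0.356, -0.935, -0.0], [-0.0, 0.0, -1.0]]
ft_force: [0.5, -0.2, -0.2]
finger_gap: 0.001
clock: 1.65
tcp_pos: [0.4554, -0.2042, 0.2311]
orientation: [[0.502, 0.865, -0.0], [0.865, -0.502, 0.0], [0.0, -0.0, -1.0]]
ft_force: [0.1, 0.8, -0.5]
finger_gap: -0.001
1.65 [ 0.4554 -0.2042  0.2311] f [ 0.11  0.8  -0.45] gap -0.001 yaw 59.9 z [-3.e-04  2.e-04 -1.e+00]
tool delta [0.0002 0.     0.1851]
r (array([318.23931624, 178.23931624]), array([310, 170,  17,  17, 234], dtype=int32)) [ 0.4565 -0.2013  0.036 ]
g (array([421.23004695, 178.41784038]), array([413, 171,  17,  16, 213], dtype=int32)) [ 0.5627 -0.2631  0.036 ]
```

View pics/w1.png

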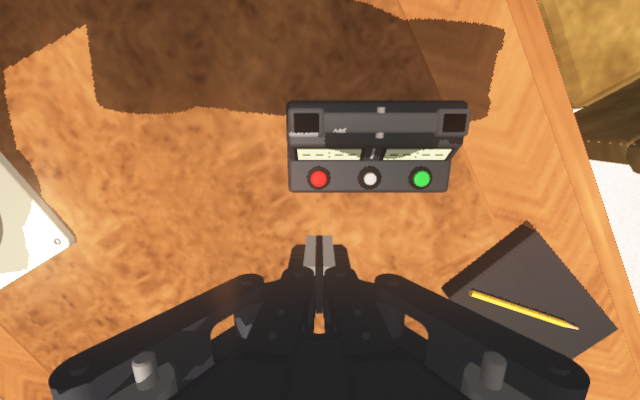

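The wrist view shows red at (318,178) and green at (421,178), and the clock is square with the jaws. It agrees with the fixed cameras to within 3 mm. Now I'll descend over the red button.

```bash
python3 -m inch '[[1,0.0015,0,0.03,0,0,0],[1,0,0,0.03,0,0,0],[1,0,0,0.03,0,0,0],[1,0,0,0.03,0,0,0],[1,0,0,0.03,0,0,0],[1,0,0,0.025,0,0,0],[1,0,0,0.0,0,0,0],[1,0,0,0.0,0,0,0],[1,0,0,0.0,0,0,0]]'
python3 st.py .456 -.2028 .036
python3 - <<'E'
from cell import arm
from h import *
for n,roi in(("side",(235,180,345,270)),("wrist",(0,0,640,400))):
    p,d=arm.snapshot(n);x0,y0,x1,y1=roi;q=p[y0:y1,x0:x1]
    cv2.imwrite(f"pics/{n}2.png",cv2.resize(q,None,fx=6,fy=6,interpolation=cv2.INTER_CUBIC) if n=="side" else q)
E
```

```text
clock: 2.45
tcp_pos: [0.4569, -0.2034, 0.0576]
orientation: [[0.5, 0.866, 0.001], [0.866, -0.5, -0.001], [-0.0, 0.001, -1.0]]
ft_force: [-0.3, 0.2, 0.5]
finger_gap: 0.001
2.45 [ 0.4569 -0.2034  0.0576] f [-0.31  0.22  0.52] gap 0.001 yaw 60.01 z [ 1.2e-03 -8.0e-04 -1.0e+00]
tool delta [ 0.0001 -0.0011  0.0216]
```

View pics/side2.png

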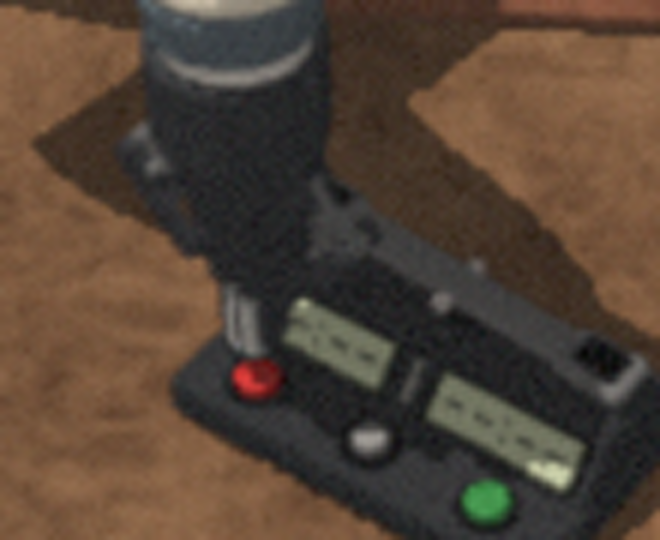

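View pics/wrist2.png

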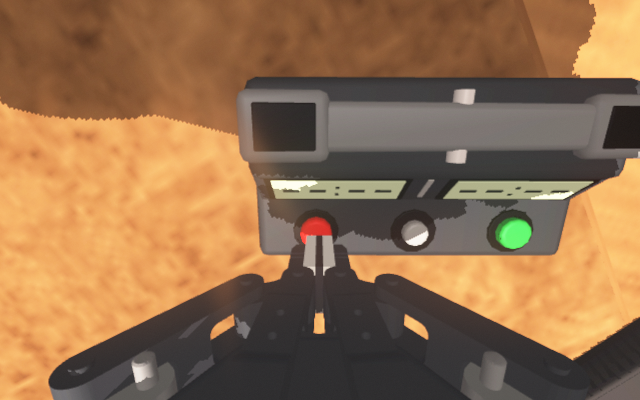

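The fingertip at (318,237) stands over the red button at (316,230), and the gripper body clears the lever. I'll go down slowly, watching the force.

```bash
python3 -m inch '[[1,0,-0.001,0.01,0,0,0],[1,0,0,0.006,0,0,0],[1,0,0,0.002,0,0,0],[1,0,0,0,0,0,0],[1,0,0,0,0,0,0]]'; python3 -m inch '[[1,0,0,0.001,0,0,0],[1,0,0,0.001,0,0,0],[1,0,0,0,0,0,0]]'
```

```text
clock: 2.97
tcp_pos: [0.4556, -0.2026, 0.0387]
orientation: [[0.499, 0.867, 0.0], [0.867, -0.499, -0.0], [-0.0, 0.0, -1.0]]
ft_force: [-0.5, 0.0, 0.2]
finger_gap: -0.002
clock: 3.22
tcp_pos: [0.4554, -0.2025, 0.0363]
orientation: [[0.499, 0.867, 0.0], [0.867, -0.499, -0.0], [-0.0, 0.0, -1.0]]
ft_force: [-0.3, 0.2, 0.1]
finger_gap: 0.001
```

```bash
python3 -m inch '[[1,0,0,0.001,0,0,0],[1,0,0,0.001,0,0,0],[1,0,0,0,0,0,0]]';python3 -m inch '[[1,0,0,0.001,0,0,0],[1,0,0,0,0,0,0]]'
```

```text
clock: 3.47
tcp_pos: [0.4555, -0.2025, 0.0343]
orientation: [[0.499, 0.867, 0.0], [0.867, -0.499, -0.0], [0.0, 0.0, -1.0]]
ft_force: [0.5, -1.1, 2.0]
finger_gap: 0.003
clock: 3.63
tcp_pos: [0.4555, -0.2025, 0.0333]
orientation: [[0.499, 0.867, 0.0], [0.867, -0.499, -0.0], [0.0, 0.0, -1.0]]
ft_force: [-0.0, -0.0, 3.5]
finger_gap: -0.001
```

```bash
python3 -m inch '[[1,0,0,0.0008,0,0,0],[1,0,0,0,0,0,0]]';python3 -m inch '[[1,0,0,0.0005,0,0,0],[1,0,0,0,0,0,0]]'
```

```text
clock: 3.8
tcp_pos: [0.4554, -0.2026, 0.0325]
orientation: [[0.499, 0.867, 0.0], [0.867, -0.499, -0.0], [-0.0, 0.0, -1.0]]
ft_force: [-0.2, 1.2, 3.2]
finger_gap: -0.0
clock: 3.97
tcp_pos: [0.4554, -0.2025, 0.0321]
orientation: [[0.499, 0.867, 0.0], [0.867, -0.499, -0.0], [-0.0, 0.0, -1.0]]
ft_force: [0.4, 1.8, 3.9]
finger_gap: -0.001
```

```bash
python3 -m inch '[[1,0,0,0.0003,0,0,0],[1,0,0,0,0,0,0]]';python3 -m inch '[[1,0,0,0,0,0,0]]'
```

```text
clock: 4.13
tcp_pos: [0.4555, -0.2026, 0.032]
orientation: [[0.499, 0.867, 0.0], [0.867, -0.499, -0.0], [-0.0, 0.0, -1.0]]
ft_force: [-1.1, 0.7, 8.5]
finger_gap: -0.005
clock: 4.22
tcp_pos: [0.4555, -0.2026, 0.032]
orientation: [[0.499, 0.867, 0.0], [0.867, -0.499, -0.0], [-0.0, 0.0, -1.0]]
ft_force: [-1.0, 1.9, 6.7]
finger_gap: -0.001
```

The force jumped to about 7–8 N at z = 0.032, so the button is fully down. I'll lift and go over the lever's near pad.

```bash
python3 -m inch '[[1,0,0,-0.003,0,0,0],[1,0,0,-0.006,0,0,0],[1,0,0,-0.02,0,0,0],[1,0,0,-0.03,0,0,0],[1,0,0,-0.03,0,0,0],[1,0,0,0,0,0,0],[1,0,0,0,0,0,0]]'
python3 - <<'E'
from cell import arm
from h import *
p,d=arm.snapshot("wrist");c=arm.calibration("wrist");cv2.imwrite("pics/w3.png",p)
for col in "rg":
    b=blobs(p,col,(0,0,640,400))
    if b:print(col,b,onz(c,*b[0],.036).round(4))
E
python3 st.py .479 -.1398 .1
```

```text
clock: 4.8
tcp_pos: [0.456, -0.2029, 0.1222]
orientation: [[0.499, 0.867, 0.003], [0.867, -0.499, -0.002], [-0.0, 0.003, -1.0]]
ft_force: [-0.2, 0.5, -0.1]
finger_gap: 0.002
r (array([317.88085106, 204.22978723]), array([306, 192,  25,  25, 470], dtype=int32)) [ 0.4562 -0.2001  0.036 ]
g (array([465.42316785, 205.00472813]), array([453, 194,  25,  23, 423], dtype=int32)) [ 0.5612 -0.2614  0.036 ]
4.85 [ 0.4553 -0.2025  0.1209] f [0.29 0.12 0.86] gap -0.0 yaw 60.09 z [ 5.e-04 -4.e-04 -1.e+00]
tool delta [ 0.0661 -0.0107  0.0209]
```

View pics/w3.png

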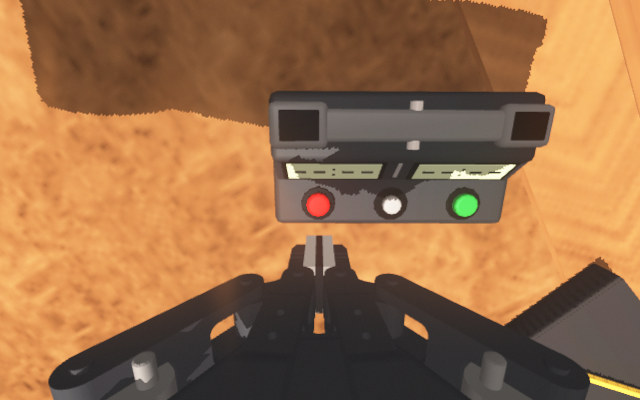

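The red button at (318,204) is up again and the clock hasn't moved. The near pad is at (299,125). I'll move over it.

```bash
python3 - <<'E'
from cell import arm
from h import *
c=arm.calibration("wrist");print(onz(c,299,125,.088),onz(c,531,126,.071))
E
python3 -m inch '[[1,0.033,-0.0055,0,0,0,0],[1,0.033,-0.0055,0,0,0,0],[1,0,0,0.01,0,0,0],[1,0,0,0.01,0,0,0],[1,0,0,0,0,0,0],[1,0,0,0,0,0,0]]'; python3 st.py .479 -.1398 .090
python3 - <<'E'
from cell import arm
from h import *
p,d=arm.snapshot("wrist");cv2.imwrite("pics/w4.png",p)
E
```

```text
[ 0.47837427 -0.13960577  0.088     ] [ 0.6072745  -0.21468089  0.071     ]
clock: 5.35
tcp_pos: [0.4779, -0.1393, 0.0995]
orientation: [[0.498, 0.867, -0.003], [0.867, -0.498, 0.001], [-0.0, -0.003, -1.0]]
ft_force: [-0.1, -0.5, 0.2]
finger_gap: -0.002
5.35 [ 0.4779 -0.1393  0.0995] f [-0.09 -0.47  0.15] gap -0.002 yaw 60.1 z [-0.0028  0.0013 -1.    ]
tool delta [0.0001 0.0012 0.0095]
```

View pics/w4.png

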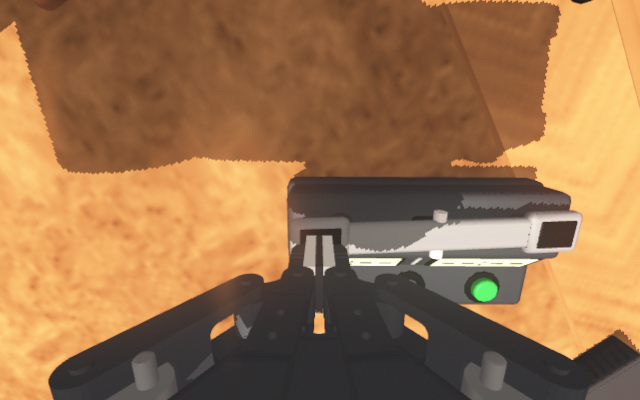

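The tip at (318,237) is over the near pad. Down at about 1.5 mm per row, with force checks.

```bash
python3 -m inch '[[1,0,0,0.004,0,0,0],[1,0,0,0.003,0,0,0],[1,0,0,0.002,0,0,0],[1,0,0,0.0015,0,0,0],[1,0,0,0.0015,0,0,0],[1,0,0,0,0,0,0]]';python3 -m inch '[[1,0,0,0.0015,0,0,0],[1,0,0,0.0015,0,0,0],[1,0,0,0.0015,0,0,0],[1,0,0,0,0,0,0]]'; python3 -m inch '[[1,0,0,0.0015,0,0,0],[1,0,0,0.0015,0,0,0],[1,0,0,0.0015,0,0,0],[1,0,0,0,0,0,0]]'
```

```text
clock: 5.9
tcp_pos: [0.4787, -0.1398, 0.0885]
orientation: [[0.499, 0.867, -0.0], [0.867, -0.499, 0.0], [-0.0, -0.0, -1.0]]
ft_force: [0.2, -1.1, -0.5]
finger_gap: 0.0
clock: 6.23
tcp_pos: [0.4787, -0.1397, 0.0839]
orientation: [[0.499, 0.867, -0.0], [0.867, -0.499, 0.0], [0.0, -0.0, -1.0]]
ft_force: [0.1, -0.7, 0.8]
finger_gap: -0.002
clock: 6.57
tcp_pos: [0.4787, -0.1398, 0.0794]
orientation: [[0.499, 0.867, -0.0], [0.867, -0.499, 0.0], [-0.0, -0.0, -1.0]]
ft_force: [0.1, -0.5, 0.0]
finger_gap: -0.001
```

```bash
python3 -m inch '[[1,0,0,0.0015,0,0,0],[1,0,0,0.0015,0,0,0],[1,0,0,0.0015,0,0,0],[1,0,0,0.0015,0,0,0],[1,0,0,0,0,0,0]]'; python3 -m inch '[[1,0,0,0.001,0,0,0],[1,0,0,0,0,0,0]]'
```

```text
clock: 6.98
tcp_pos: [0.4786, -0.1397, 0.0733]
orientation: [[0.499, 0.867, -0.0], [0.867, -0.499, 0.0], [0.0, -0.0, -1.0]]
ft_force: [0.0, 0.2, -0.6]
finger_gap: 0.002
clock: 7.15
tcp_pos: [0.4788, -0.1398, 0.0726]
orientation: [[0.499, 0.867, 0.0], [0.867, -0.499, 0.0], [0.0, 0.0, -1.0]]
ft_force: [0.8, 0.0, -0.5]
finger_gap: -0.0
```

```bash
python3 -m inch '[[1,0,0,0.0008,0,0,0],[1,0,0,0,0,0,0]]'; python3 -m inch '[[1,0,0,0.0005,0,0,0],[1,0,0,0,0,0,0]]'
python3 - <<'E'
from cell import arm
from h import *
p,d=arm.snapshot("wrist");cv2.imwrite("pics/w5.png",p)
E
```

```text
clock: 7.32
tcp_pos: [0.4788, -0.1399, 0.0719]
orientation: [[0.499, 0.867, 0.0], [0.867, -0.499, -0.0], [0.0, 0.0, -1.0]]
ft_force: [-1.8, -0.1, 2.3]
finger_gap: 0.001
clock: 7.48
tcp_pos: [0.4789, -0.1399, 0.0717]
orientation: [[0.499, 0.867, 0.0], [0.867, -0.499, -0.0], [-0.0, 0.001, -1.0]]
ft_force: [-1.9, 1.4, 5.1]
finger_gap: -0.0
```

View pics/w5.png

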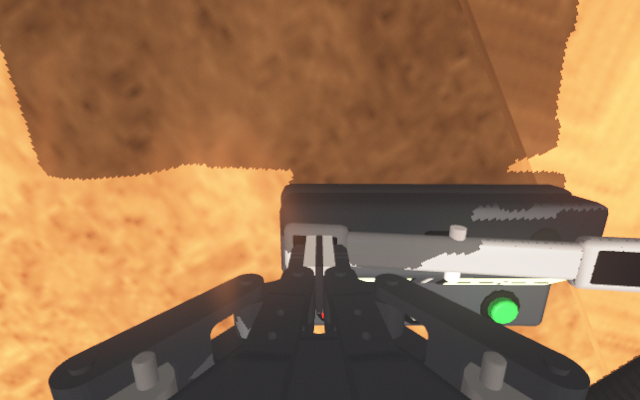

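The lever has tipped: the far pad is raised and the force climbs at z = 0.0717, so it's on the stop. One small nudge to confirm, then lift.

```bash
python3 -m inch '[[1,0,0,0.0002,0,0,0],[1,0,0,0,0,0,0]]'; python3 -m inch '[[1,0,0,-0.003,0,0,0],[1,0,0,-0.006,0,0,0],[1,0,0,-0.02,0,0,0],[1,0,0,-0.025,0,0,0],[1,0,0,0,0,0,0],[1,0,0,0,0,0,0]]'
python3 st.py .563 -.2645 .125
python3 - <<'E'
from cell import arm
from h import *
p,d=arm.snapshot("wrist");c=arm.calibration("wrist");cv2.imwrite("pics/w6.png",p)
for col in "rg":
    b=blobs(p,col,(0,0,640,400))
    if b:print(col,b,onz(c,*b[0],.036).round(4))
E
```

```text
clock: 7.7
tcp_pos: [0.4789, -0.1399, 0.0717]
orientation: [[0.499, 0.867, 0.001], [0.867, -0.499, -0.0], [0.0, 0.001, -1.0]]
ft_force: [-2.6, 1.3, 6.3]
finger_gap: 0.003
clock: 8.2
tcp_pos: [0.4796, -0.1402, 0.1265]
orientation: [[0.499, 0.867, 0.003], [0.867, -0.499, -0.001], [0.0, 0.003, -1.0]]
ft_force: [0.4, -0.0, 0.5]
finger_gap: -0.004
8.2 [ 0.4796 -0.1402  0.1265] f [ 0.41 -0.03  0.49] gap -0.004 yaw 60.09 z [ 0.0027 -0.0013 -1.    ]
tool delta [-0.0662  0.1343  0.0019]
g (array([465.42122186, 273.40514469]), array([455, 264,  22,  20, 311], dtype=int32)) [ 0.5619 -0.2611  0.036 ]
```

View pics/w6.png

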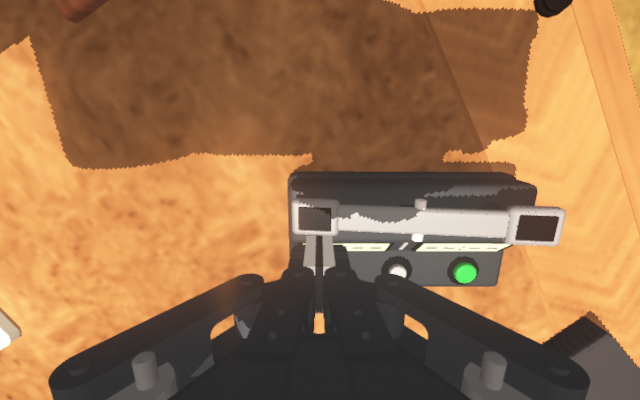

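The lever stays down at the near end (315,218), with the far pad raised. Green at (465,273) hasn't moved. Next, the start button.

```bash
python3 -m inch '[[1,-0.0164,0.0334,0,0,0,0],[1,-0.0164,0.0334,0,0,0,0],[1,-0.0164,0.0334,0,0,0,0],[1,-0.0164,0.0334,0,0,0,0],[1,0,0,0,0,0,0],[1,0,0,0,0,0,0],[1,0,0,0.025,0,0,0],[1,0,0,0.025,0,0,0],[1,0,0,0.015,0,0,0],[1,0,0,0,0,0,0]]'
python3 -m inch '[[1,0,0,0,0,0,0],[1,0,0,0,0,0,0]]'
python3 st.py .5625 -.2635 .038
python3 - <<'E'
from cell import arm
from h import *
for n,roi in(("side",(255,190,365,280)),("wrist",(0,0,640,400))):
    p,d=arm.snapshot(n);x0,y0,x1,y1=roi;q=p[y0:y1,x0:x1]
    cv2.imwrite(f"pics/{n}7.png",cv2.resize(q,None,fx=6,fy=6,interpolation=cv2.INTER_CUBIC) if n=="side" else q)
E
```

```text
clock: 9.08
tcp_pos: [0.5593, -0.2611, 0.0564]
orientation: [[0.498, 0.867, -0.006], [0.867, -0.498, 0.004], [0.0, -0.007, -1.0]]
ft_force: [-0.7, 0.3, -0.6]
finger_gap: -0.004
clock: 9.25
tcp_pos: [0.562, -0.263, 0.0612]
orientation: [[0.498, 0.867, 0.001], [0.867, -0.498, -0.0], [-0.0, 0.001, -1.0]]
ft_force: [-0.2, -0.5, -0.2]
finger_gap: 0.004
9.25 [ 0.562  -0.263   0.0612] f [-0.22 -0.53 -0.19] gap 0.004 yaw 60.12 z [ 7.e-04 -4.e-04 -1.e+00]
tool delta [-0.0002  0.0007  0.0232]
```

View pics/side7.png

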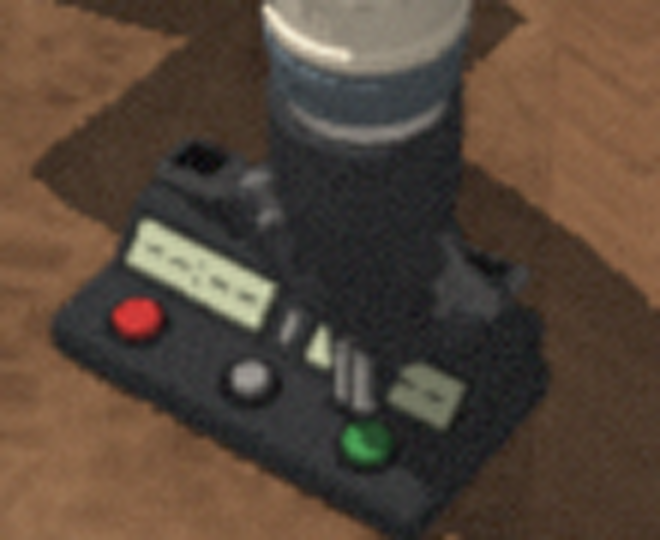

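View pics/wrist7.png

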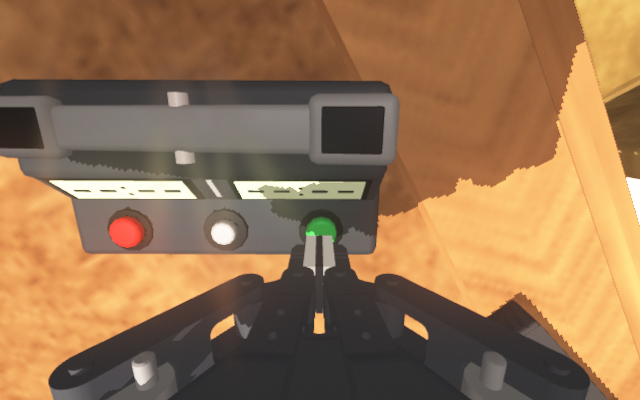

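Tip at (318,237), green at (321,230): aligned as it was for red. The red and grey buttons are up.

```bash
python3 -m inch '[[1,0,0.001,0.01,0,0,0],[1,0,0,0.008,0,0,0],[1,0,0,0.003,0,0,0],[1,0,0,0.001,0,0,0],[1,0,0,0,0,0,0],[1,0,0,0,0,0,0]]'; python3 -m inch '[[1,0,0,0.001,0,0,0],[1,0,0,0.001,0,0,0],[1,0,0,0.001,0,0,0],[1,0,0,0.001,0,0,0],[1,0,0,0,0,0,0],[1,0,0,0,0,0,0]]'
```

```text
clock: 9.85
tcp_pos: [0.5627, -0.2638, 0.0381]
orientation: [[0.499, 0.867, -0.0], [0.867, -0.499, 0.0], [0.0, -0.0, -1.0]]
ft_force: [1.5, -0.0, 1.4]
finger_gap: -0.001
clock: 10.35
tcp_pos: [0.5629, -0.2639, 0.0344]
orientation: [[0.499, 0.867, 0.0], [0.867, -0.499, -0.0], [-0.0, 0.0, -1.0]]
ft_force: [0.2, 0.2, 2.3]
finger_gap: -0.003
```

```bash
python3 -m inch '[[1,0,0,0.001,0,0,0],[1,0,0,0.0008,0,0,0],[1,0,0,0,0,0,0]]'; python3 -m inch '[[1,0,0,0.0005,0,0,0],[1,0,0,0,0,0,0]]'
```

```text
clock: 10.6
tcp_pos: [0.5628, -0.2639, 0.0324]
orientation: [[0.499, 0.867, 0.0], [0.867, -0.499, -0.0], [-0.0, 0.0, -1.0]]
ft_force: [0.3, -1.1, 2.9]
finger_gap: -0.0
clock: 10.77
tcp_pos: [0.5629, -0.2639, 0.0321]
orientation: [[0.499, 0.867, 0.0], [0.867, -0.499, -0.0], [-0.0, 0.001, -1.0]]
ft_force: [0.4, -0.8, 3.9]
finger_gap: -0.0
```

```bash
python3 -m inch '[[1,0,0,0.0003,0,0,0],[1,0,0,0,0,0,0]]';python3 -m inch '[[1,0,0,0,0,0,0]]'
```

```text
clock: 10.93
tcp_pos: [0.5629, -0.2639, 0.0321]
orientation: [[0.499, 0.867, 0.001], [0.867, -0.499, -0.0], [-0.0, 0.001, -1.0]]
ft_force: [0.1, 0.2, 6.9]
finger_gap: -0.0
clock: 11.02
tcp_pos: [0.5629, -0.2639, 0.032]
orientation: [[0.499, 0.867, 0.001], [0.867, -0.499, -0.0], [-0.0, 0.001, -1.0]]
ft_force: [-0.4, 0.1, 7.2]
finger_gap: 0.0
```

The green button bottomed at z = 0.032 with 7 N. I'll lift clear and check.

```bash
python3 -m inch '[[1,0,0,-0.003,0,0,0],[1,0,0,-0.006,0,0,0],[1,0,0,-0.02,0,0,0],[1,0,0,-0.035,0,0,0],[1,0,0,-0.035,0,0,0],[1,0,0,-0.035,0,0,0],[1,0,0,-0.035,0,0,0],[1,0,0,0,0,0,0],[1,0,0,0,0,0,0],[1,0,0,0,0,0,0]]'
python3 st.py
python3 - <<'E'
from cell import arm
from h import *
p,d=arm.snapshot("wrist");c=arm.calibration("wrist");cv2.imwrite("pics/w8.png",p)
for col in "rg":
    b=blobs(p,col,(0,0,640,400))
    if b:print(col,b,onz(c,*b[0],.036).round(4))
p,d=arm.snapshot("side");cv2.imwrite("pics/s8.png",cv2.resize(p[190:280,255:365],None,fx=6,fy=6,interpolation=cv2.INTER_CUBIC))
E
```

```text
clock: 11.85
tcp_pos: [0.5623, -0.2635, 0.2]
orientation: [[0.499, 0.867, -0.001], [0.867, -0.499, 0.001], [0.0, -0.001, -1.0]]
ft_force: [-0.6, -0.3, -1.1]
finger_gap: -0.002
11.85 [ 0.5623 -0.2635  0.2   ] f [-0.57 -0.32 -1.05] gap -0.002 yaw 60.09 z [-9.e-04  7.e-04 -1.e+00]
r (array([207.44      , 185.29090909]), array([198, 177,  19,  18, 275], dtype=int32)) [ 0.4576 -0.2017  0.036 ]
g (array([319.8600823 , 185.68312757]), array([312, 177,  17,  18, 243], dtype=int32)) [ 0.5634 -0.263   0.036 ]
```

View pics/w8.png

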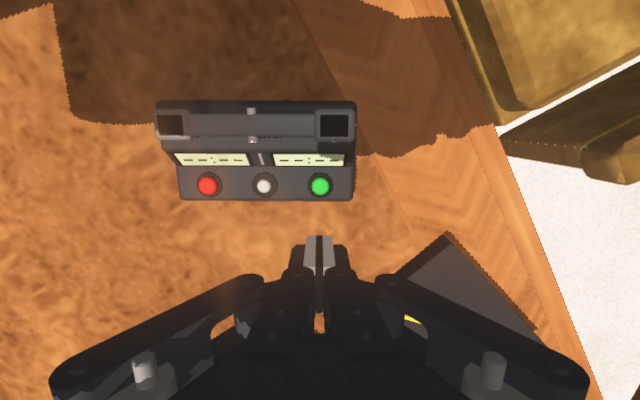

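View pics/s8.png

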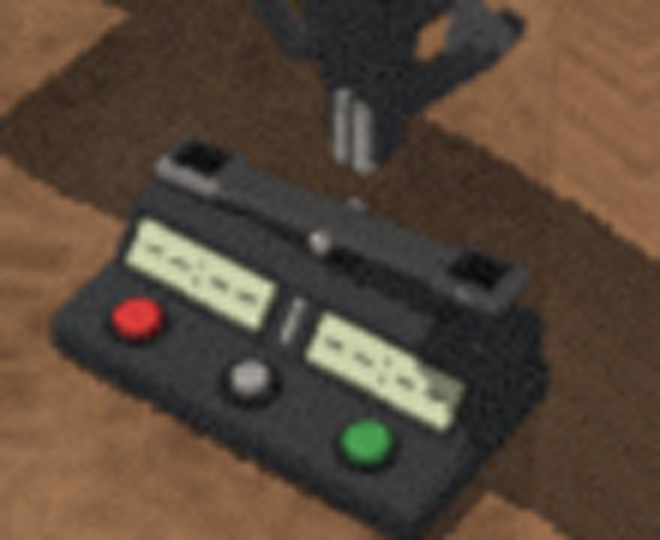

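All three buttons are up: red (207,185), grey (263,186) and green (320,186). Black's end of the lever is down, the clock is where it was, and the arm is clear.

```bash
python3 -c "
from cell import arm
print(arm.hand_in())"
```

```text
the job is handed in; nothing more can be done
None
```

I set the clock in the order asked, with the shut fingertips, and handed the job in about 12 s into the 48 s allowed:

1. **Red reset button:** pressed to its stop at z = 32 mm, 4 mm down, with a highest reading of 8.5 N, then released.
2. **Lever at Black's end:** pushed onto its stop, with the pad at about 72 mm and about 6 N. It has stayed down since.
3. **Green start button:** pressed to its stop at z = 32 mm with about 7 N, then released.

In the last wrist and side pictures all three buttons are up, White's end of the lever is raised, and the arm is clear with the tool at 200 mm. I did not press the grey button. The red and green buttons measured within 1–2 mm of their earlier positions in the wrist views, so the clock does not appear to have moved.

- **Camera agreement:** the camera estimates differed by up to 3 mm for the buttons and about 5 mm for the far lever pad.
- **Force reading:** it was noisy by about 1 N, so the lever's light resistance barely showed until it reached the stop.
- **Not checked:** I did not look again at the board, queens and glass. The tool went nowhere near them, apart from passing well above and to the side of the glass on the way in.

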